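# Clean the fume extractor's filter and hold its air shutter half open

## Task

Clean the filter of the bench fume extractor: by its crank peg, turn the black wheel on top clockwise (seen from above) through a good full turn, until it meets its stop, and leave it there. Then slide the spring-loaded air shutter by its upright tab until the intake is half open, where the tab stands level with the two little posts on the rails, and keep holding it there for the airflow reading: finish while still holding, because it springs shut if let go. Leave the phone, screwdriver, tin and parts tray where they are.

Things in the scene. Friction and masses are not known exactly. Their poses are not given: they have to be found in the camera images.
- extractor: Grey box, the fume extractor, 240 (x) by 340 (y) by 90 mm high, fixed to the bench; origin at the centre of its underside, z up. Its place and yaw vary. On its flat top, 90 mm above the bench: the crank wheel, its axis at y = +85 mm, and the air shutter, its centre line at y = -85 mm.
- hub (a point): Centre of the wheel's upper face, on its vertical axis, 108 mm above the bench. The wheel is a black disc of 112 mm diameter and 12 mm thickness with a 28 mm wide, 6 mm high hub on it.
- peg (a point): Centre of the crank peg (half-way up), a steel round peg of 16 mm diameter that stands upright on the wheel, 40 mm from its axis; it reaches from the wheel's face to 40 mm above it (top at 148 mm above the bench), this point at 128 mm. It does not spin in the wheel.
- wheel (a joint): Angle of the crank wheel in rad, growing clockwise seen from above. At 0 the peg lies from the hub towards the extractor's +x. The wheel starts somewhere between 0 and 1.0; the end stop is at 7.6, so it turns at least one full turn to the stop. Stiff enough (about 1.3 N at the peg) to stay where it is left.
- tab (a point): Grip point of the shutter's upright tab, on its mid-planes, 34 mm above the extractor's top (124 mm above the bench). The tab is an aluminium plate 12 mm thick along the slide (extractor's x), 36 mm wide along the extractor's y, its top 137 mm above the bench. It stands on the flat shutter plate, whose top is 5 mm above the extractor's top.
- half_mark (a point): Point midway between the two little posts that mark half travel, at the height of the tab's grip point: the tab's grip point is here when the shutter is half open. The posts, 5 mm thick, reach 19 mm above the extractor's top; they stand on the two rails (7 mm high, 62 mm apart inside) between which the shutter plate runs.
- shutter (a joint): Travel of the shutter in m along the extractor's +x: 0 shut (start), 0.060 fully open, 0.030 half open (tab level with the two posts). A spring pushes it shut: about 2.8 N at 0, 7 N at half, 11 N fully open; let go, it springs shut.
- phone: Opened phone lying on the bench, 72 by 148 by 9 mm, origin at the centre of its underside; leave it alone.
- screwdriver: Screwdriver of 150 mm length lying on the bench; leave it alone.
- tin: Small open steel tin, 56 mm diameter, 40 mm high, origin at the centre of its underside; leave it alone.
- parts_tray: Black open parts tray, 60 by 90 by 18 mm, origin at the centre of its underside; leave it alone.

How it is judged:
By the outcome, as a careful person would: the job done as asked, in the order asked, and still so for the second after the job is handed in, while the arm keeps its last pose, push and grip.
It also fails if it takes over 64 s, if anything falls off the work surface, if the arm or the gripper's body presses on something with over 40 N, if the wrist force passes 120 N, or if a joint passes its speed limit or range.

## Robot

A 6-joint arm with a two-finger parallel gripper is mounted at the origin on the work surface. World frame = base frame: x ahead of the robot, y to its left, z up, the work surface at z = 0. Lengths are in mm, angles in rad, forces in N, time in s.
With the tool pointing down it reaches from about 350 to 775 mm from the base axis. Payload 7.3 kg.
Tool frame: the origin (TCP) lies midway between the tips of the shut fingers; the grasp point (between the pads) lies 19 mm behind it; z points along the fingers, y is the line along which they close (so a half turn about z gives the same grasp; the last joint's range is limited). The gripper opens to 92 mm and grips with 3 to 60 N. Pads are 19 mm wide; open, the fingers measure 130 mm over their backs; the gripper's body (75 mm by 190 mm) begins 47 mm behind the grasp point.
Start: joints at [-1.405, 0.342, 1.524, -0, 1.275, -0.146], TCP at [161.078, -499.699, 226.741] pointing down, gripper open.
Joint ranges: [-2.53, 2.53], [-0.77, 2.02], [0.04, 2.7], [-1, 4.14], [0.28, 2.66], [-3.11, 3.11]. Speed limits (rad/s): [2.57, 2.57, 3.14, 3.14, 3.14, 3.14].

## Interface

Orientations are given as [roll, pitch, yaw] about the fixed x, y, z axes, in that order (R = Rz(yaw) Ry(pitch) Rx(roll)).
In Python, from plant import get_obs, capture, camera_model, close_job, search_frame, regions_of, pinpoint gives the robot as it stands. The module is installed in compiled form; this text tells all that it offers.
- The arm moves only by the shell command python3 -m pendant 'ROWS'. ROWS is JSON, one flat list of numbers, 7 for each row, row after row: the shift along the tool's x, y, z in units of 30 mm (1.0 is 30 mm), then the turn, a rotation vector about the tool's x, y, z in units of 4 degrees (1.0 is 4 degrees), then the closure, from -1 (fully open) to 1 (shut), so that 0 is half open. In form: [dx, dy, dz, wx, wy, wz, gripper, dx, dy, dz, wx, wy, wz, gripper, ...]. A call has 1 to 12 rows; each row shifts and turns the commanded pose from where the row before left it, along the tool's axes as they then stand; what a row does not reach is not made up. A row lasts 1/10 s, in which the tool goes at most 50 mm and 8.59 degrees, less where a joint would pass 70% of its speed; a pose out of reach is approached as far as the arm can. A call with a number of a shift or a turn outside -1 to 1 is refused whole. A call with a gripper value outside its range is refused whole. The fingers move at their own pace and stop on an object; the grip force is fixed at half the most. Time passes only in rows, so rows that do not move let the fingers close. It gives the time, the measured TCP pose, the force, the opening and the grip force at its end, in the units of the state.
- get_obs(): the state, without advancing time (a new reading comes with each control period).
- capture(name): name is "scene" or "top" or "wrist"; returns the picture (480x640x3 uint8, red, green, blue); there is no depth.
- camera_model(name): a dict with "fov_y" (degrees; the focal length in pixels is half the picture's height over the tangent of half this angle, whatever the lens; pixels are square), "cx", "cy" (the principal point, pixels), "pose" (4x4, takes a point from camera to world coordinates). Camera axes: x right, y up, looking along -z (the intrinsics and any distortion apply to the point x, -y, -z); pixel columns grow to the right and rows downward; lengths in mm; the calibration is good to about 2 mm. A picture is of the moment at which its call begins: read the wrist's pose just before it. camera_model takes no time and is no camera call; for the wrist camera it gives the pose at the moment of the call.
- close_job(): hands the job in; it is judged then, once.
Trained networks look in the newest picture that a camera, given by its name, has taken for a name from the list of things; names that differ only in an ending like _2 or _b are one class to them, and where a whole thing is asked for, a point or a joint stands for the part that bears it (a point fixed in the world has none). Each returns a list of dicts, best first, with "score" (0 to 1); they miss things now and then, are a little off and sometimes report something else, mostly with a low value. They report only what shows in the picture. A call takes as long as a camera call.
- search_frame(camera, thing): "location" ([column, row] in pixels, amid what is visible of it).
- regions_of(camera, thing): "pixels" (480x640 bool, what is visible of it) and "location" ([column, row] in pixels, amid what is visible of it).
- pinpoint(camera, thing): "location" ([column, row] in pixels: a listed point, or the origin of a listed thing).
The state is a dict: "time": time; "joint_positions": joint angles; "dq": joint speeds; "tau": joint torques, N m; "tool_pos": TCP position; "tcp_rot": TCP orientation; "contact_force": force on the tool from outside, world axes, zero at the start; "moment": the same for the moment, N m; "grip_width": finger opening in mm; "finger_force": force on a finger pad.
Only numpy, scipy, OpenCV 4.12 (cv2) and the standard library are available. Lean on these libraries where they do the work, as an engineer would, in place of code of your own. Each camera call takes 0.05 s, during which the arm holds its last target. There are 200 camera calls.

## Working session

There is one attempt and no reset: what is moved stays moved. The work goes in short steps, Python scripts to look and compute and a shell command to move; the robot and the scene stay as the last step left them, time stands still between calls to the robot, and variables do not carry over. Pictures are saved under pics/ and viewed, at most 10 in all, crops included, and the job is handed in when it is done.

```bash
mkdir -p pics; cat > h.py <<'E'
import numpy as np, cv2
from plant import *
def ray(cam,px,M=None):
    M=M or camera_model(cam); P=np.array(M["pose"]); f=240/np.tan(np.radians(M["fov_y"])/2)
    d=P[:3,:3]@np.array([(px[0]-M["cx"])/f,-(px[1]-M["cy"])/f,-1]); return P[:3,3],d
def atz(cam,px,z,M=None):
    o,d=ray(cam,px,M); return (o+d*(z-o[2])/d[2])[:2]
E
python3 - <<'E'
from h import *
for c in ("top","scene"):
    im=capture(c); cv2.imwrite(f"pics/{c}0.png",im[:,:,::-1])
    m=camera_model(c); print(c,{k:v for k,v in m.items() if k!="pose"}, np.round(np.array(m["pose"])[:3,3]))
    for t,z in (("extractor",0),("hub",108),("peg",128),("tab",124),("half_mark",124),("phone",0),("screwdriver",0),("tin",0),("parts_tray",0)):
        for r in pinpoint(c,t)[:2]: print(t,np.round(r["score"],2),np.round(r["location"]),np.round(atz(c,r["location"],z,m)))
print(get_obs())
E
```

```text
top {'fov_y': 52.70012841375518, 'cx': 323.977030089104, 'cy': 244.2298890386099} [531.  59. 946.]
extractor 0.56 [366. 296.] [522. -38.]
hub 0.7 [326. 303.] [508.  42.]
peg 0.92 [340. 286.] [538.  19.]
tab 0.58 [424. 300.] [ 517. -124.]
half_mark 0.82 [421. 284.] [ 543. -119.]
phone 0.88 [491. 265.] [ 585. -283.]
screwdriver 0.72 [250. 326.] [461. 186.]
tin 0.91 [409. 190.] [ 731. -122.]
parts_tray 0.65 [317. 203.] [702.  60.]
scene {'fov_y': 51.25643043089758, 'cx': 316.25418523625666, 'cy': 242.72058195858062} [1050. -248.  818.]
extractor 0.94 [264. 262.] [517. -39.]
hub 0.93 [295. 205.] [504.  44.]
peg 0.62 [290. 212.] [530.  20.]
peg 0.17 [360. 302.] [748.  19.]
tab 0.64 [212. 240.] [ 509. -125.]
half_mark 0.91 [222. 248.] [ 535. -119.]
phone 0.68 [212. 241.] [ 415. -104.]
phone 0.64 [156. 348.] [ 578. -288.]
screwdriver 0.83 [339. 197.] [453. 183.]
screwdriver 0.47 [294. 207.] [426.  85.]
tin 0.97 [285. 366.] [ 728. -113.]
parts_tray 0.55 [358. 303.] [693.  66.]
{'time': 1.0, 'joint_positions': array([-1.40500694e+00,  3.41968070e-01,  1.52409530e+00,  2.06677729e-05,
        1.27539265e+00, -1.46013282e-01]), 'dq': array([-0.00033236, -0.00058654,  0.00062513,  0.0012376 ,  0.00082137,
        0.00033517]), 'tau': array([ 1.37570147e-03, -4.31127226e+01, -2.44484478e+01,  7.20635941e-02,
        4.83128394e-02, -2.11987731e-05]), 'tool_pos': array([ 161.08145561, -499.70314222,  226.75873881]), 'tcp_rot': array([3.14145459e+00, 3.16868856e-07, 3.11796650e-01]), 'contact_force': array([ 0.21795357, -0.90461608,  0.31940053]), 'moment': array([0.00582346, 0.00697957, 0.01498077]), 'finger_force': 0.0, 'grip_width': 91.79049238021265}
```

View pics/top0.png

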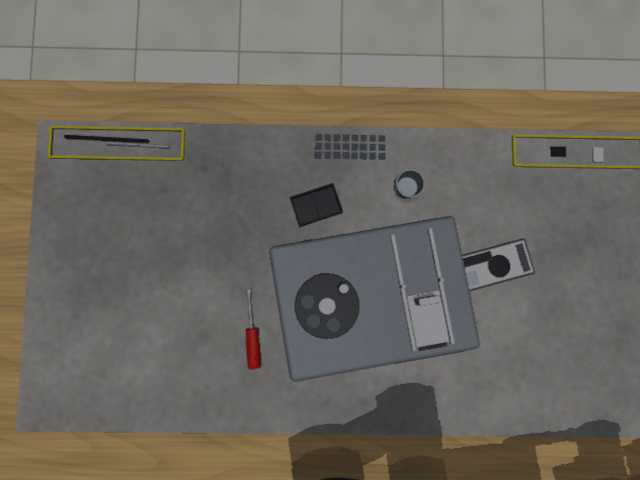

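View pics/scene0.png

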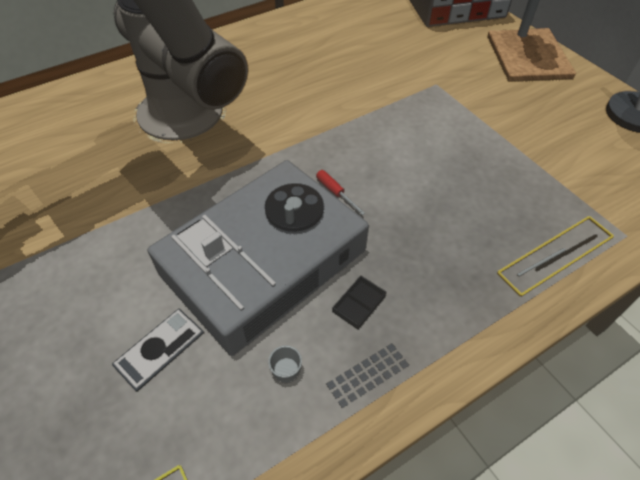

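The top view shows the extractor yawed about +0.17 rad, with the hub at (326,306), peg at (344,289) and tab at (428,300). The scene view agrees, and nothing stands in the way above the box. I'll travel over the peg at the present height.

```bash
python3 -m pendant '[0.95,-0.70,0,0,0,0,-1,0.95,-0.70,0,0,0,0,-1,0.95,-0.70,0,0,0,0,-1,0.95,-0.70,0,0,0,0,-1,0.95,-0.70,0,0,0,0,-1,0.95,-0.70,0,0,0,0,-1,0.95,-0.70,0,0,0,0,-1,0.95,-0.70,0,0,0,0,-1,0.95,-0.70,0,0,0,0,-1]'
python3 -m pendant '[0.95,-0.70,0,0,0,-1,0,0.95,-0.70,0,0,0,0,0,0.95,-0.70,0,0,0,0,0,0.95,-0.70,0,0,0,0,0,0.95,-0.70,0,0,0,0,0]'
python3 - <<'E'
from h import *
m=camera_model("wrist"); im=capture("wrist"); cv2.imwrite("pics/w1.png",im[:,:,::-1])
print({k:v for k,v in m.items()})
for t,z in (("hub",108),("peg",128),("tab",124),("half_mark",124)):
    for r in pinpoint("wrist",t)[:2]: print(t,np.round(r["score"],2),np.round(r["location"]),np.round(atz("wrist",r["location"],z,m),1))
o=get_obs();print(o["tool_pos"],o["tcp_rot"],o["joint_positions"])
E
```

```text
time: 1.9
tool_pos: [347.9, -239.9, 226.9]
tcp_rot: [3.141, -0.0, 0.312]
contact_force: [-0.4, -0.7, 0.2]
grip_width: 91.9
finger_force: 0.0
time: 2.4
tool_pos: [443.1, -90.6, 226.9]
tcp_rot: [3.141, -0.0, 0.382]
contact_force: [-0.2, -0.9, 0.3]
grip_width: 56.6
finger_force: 0.0
{'fov_y': 60.81940109774476, 'cx': 320.91509994264686, 'cy': 231.37395601192526, 'pose': array([[ 3.72376988e-01,  8.85595083e-01,  2.77590936e-01,
         5.19154783e+02],
       [-9.28081555e-01,  3.55305483e-01,  1.11456899e-01,
        -6.01419598e+01],
       [ 7.61000768e-05, -2.99131012e-01,  9.54212048e-01,
         3.84343143e+02],
       [ 0.00000000e+00,  0.00000000e+00,  0.00000000e+00,
         1.00000000e+00]])}
hub 0.92 [161.  64.] [503.8  41.5]
peg 0.93 [209.  22.] [536.4  14.9]
tab 0.59 [422. 152.] [ 515.4 -129.8]
tab 0.22 [161.  60.] [506.3  36.5]
half_mark 0.84 [431.  98.] [ 546.8 -120.7]
[442.19462721 -92.19990836 226.65515232] [3.14133337e+00 4.77946456e-04 3.82318468e-01] [-3.75145081e-01  2.07828154e-01  1.71187148e+00 -5.49881439e-04
  1.22206219e+00  8.13520659e-01]
```

View pics/w1.png

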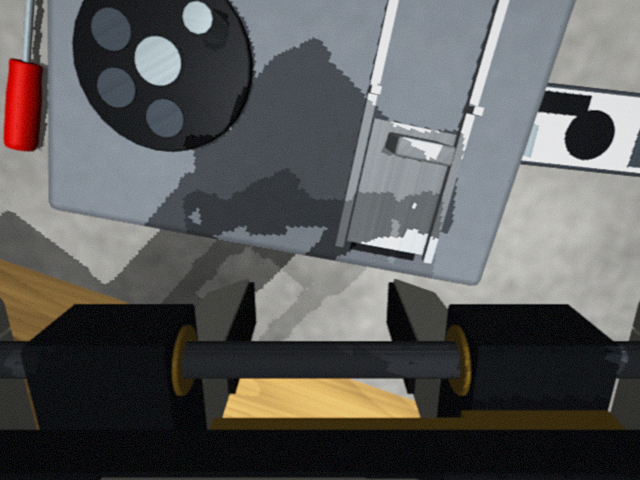

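The wrist view shows the hub (158,60), peg (198,17) and tab near (424,148), with posts at (375,92) and (477,107). The peg is close to the picture's edge, so I'll measure it again during the wrist turn, when it is more central.

```bash
cat > look.py <<'E'
from h import *
m=camera_model("wrist"); im=capture("wrist")
for t,z in (("hub",108),("peg",128),("tab",124),("half_mark",124)):
    for r in pinpoint("wrist",t)[:1]: print(t,np.round(r["score"],2),np.round(r["location"]),np.round(atz("wrist",r["location"],z,m),1))
o=get_obs();print(o["time"],o["tool_pos"],o["tcp_rot"],o["joint_positions"],o["grip_width"])
E
python3 -m pendant '[0,0,0,0,0,-1,0,0,0,0,0,0,-1,0,0,0,0,0,0,-1,0,0,0,0,0,0,-1,0,0,0,0,0,0,-1,0,0,0,0,0,0,-1,0,0,0,0,0,0,-1,0,0,0,0,0,0,-1,0]'; python3 look.py
python3 -m pendant '[0,0,0,0,0,-1,0,0,0,0,0,0,-1,0,0,0,0,0,0,-1,0,0,0,0,0,0,-1,0,0,0,0,0,0,-1,0,0,0,0,0,0,-1,0,0,0,0,0,0,-1,0,0,0,0,0,0,-1,0,0,0,0,0,0,-1,0,0,0,0,0,0,-1,0,0,0,0,0,0,-1,0,0,0,0,0,0,-1,0]' >/dev/null
python3 -m pendant '[0,0,0,0,0,-1,0,0,0,0,0,0,-1,0,0,0,0,0,0,-1,0,0,0,0,0,0,-1,0,0,0,0,0,0,-1,0,0,0,0,0,0,-1,0,0,0,0,0,0,-1,0,0,0,0,0,0,-1,0,0,0,0,0,0,-1,0,0,0,0,0,0,-1,0,0,0,0,0,0,-1,0,0,0,0,0,0,-1,0]' >/dev/null
python3 -m pendant '[0,0,0,0,0,-1,0,0,0,0,0,0,-1,0,0,0,0,0,0,-1,0,0,0,0,0,0,-1,0,0,0,0,0,0,-1,0,0,0,0,0,0,-1,0,0,0,0,0,0,-1,0,0,0,0,0,0,-1,0,0,0,0,0,0,-1,0,0,0,0,0,0,-1,0,0,0,0,0,0,-1,0,0,0,0,0,0,-1,0]'
python3 look.py
```

```text
time: 3.45
tool_pos: [441.8, -93.3, 226.8]
tcp_rot: [3.141, 0.0, 0.941]
contact_force: [0.1, -0.0, -0.8]
grip_width: 45.9
finger_force: 0.0
tab 0.59 [448. 210.] [ 518.  -130.7]
half_mark 0.66 [478. 172.] [ 546.6 -120.6]
3.7 [442.17283775 -92.62839974 226.76177299] [3.14144623e+00 1.16159811e-04 9.37254123e-01] [-3.76320588e-01  2.07652342e-01  1.71178821e+00 -1.59169908e-04
  1.22204005e+00  2.57275992e-01] 45.403053309630835
time: 7.3
tool_pos: [442.3, -92.2, 226.7]
tcp_rot: [-3.141, -0.0, -2.829]
contact_force: [0.1, 0.1, -0.9]
grip_width: 46.0
finger_force: 0.0
peg 0.55 [345. 277.] [467.9 -67. ]
7.55 [442.37570924 -92.11838592 226.70200985] [-3.14145434e+00 -4.32576416e-05 -2.83219198e+00] [-3.75098809e-01  2.07914461e-01  1.71162111e+00 -1.43124225e-04
  1.22200314e+00 -2.25524690e+00] 46.02681912527289
```

```bash

python3 -m pendant '[-0.81,0.25,0,0,0,0,0,-0.81,0.25,0,0,0,0,0,-0.81,0.25,0,0,0,0,0,-0.81,0.25,0,0,0,0,0,-0.81,0.25,0,0,0,0,0,-0.81,0.25,0,0,0,0,0,-0.81,0.25,0,0,0,0,0,-0.81,0.25,0,0,0,0,0,-0.81,0.25,0,0,0,0,0,-0.81,0.25,0,0,0,0,0,0,0,0,0,0,0,0]' 
python3 look.py
python3 -c "
from h import *
cv2.imwrite('pics/w2.png',capture('wrist')[:,:,::-1])"
```

```text
time: 8.65
tool_pos: [652.2, 55.6, 225.6]
tcp_rot: [3.141, 0.0, -2.83]
contact_force: [-0.5, 0.6, -0.4]
grip_width: 46.2
finger_force: 0.0
hub 0.38 [318.  20.] [530.2  14.5]
peg 0.65 [320.  22.] [534.3  17.1]
8.9 [650.11784645  53.3059604  226.89453508] [-3.14140682e+00 -3.29706410e-04 -2.83090312e+00] [-3.54415036e-02  5.83454601e-01  1.13103988e+00 -2.89645062e-04
  1.42734529e+00 -1.91688595e+00] 45.67944695279538
```

View pics/w2.png

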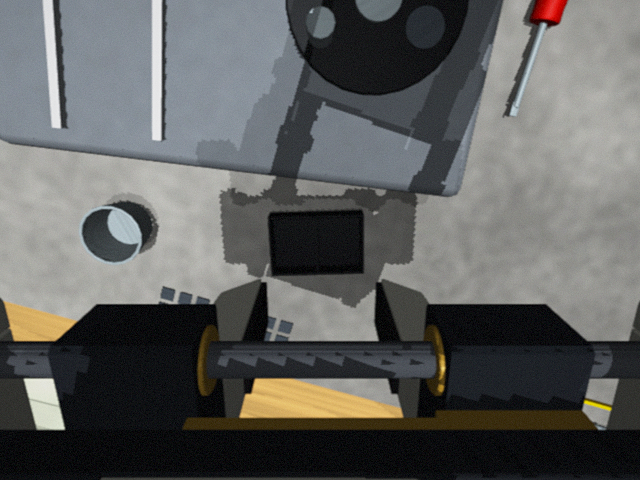

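Peg top at (321,20), about (534,17) mm; hub at (378,3). Now I turn the wrist to the end of its range and go over the peg.

```bash

python3 -m pendant '[0,0,0,0,0,-1,0,0,0,0,0,0,-1,0,0,0,0,0,0,-1,0,0,0,0,0,0,-1,0,0,0,0,0,0,-1,0,0,0,0,0,0,-1,0,0,0,0,0,0,-1,0,0,0,0,0,0,-1,0,0,0,0,0,0,-1,0,0,0,0,0,0,-1,0,0,0,0,0,0,-1,0,0,0,0,0,0,-1,0]' >/dev/null
python3 -m pendant '[0,0,0,0,0,-1,0,0,0,0,0,0,-1,0,0,0,0,0,0,-1,0,0,0,0,0,0,-1,0,0.43,0.91,0,0,0,0,0,0.43,0.91,0,0,0,0,0,0.43,0.91,0,0,0,0,0,0.43,0.91,0.6,0,0,0,0,0,0,0.7,0,0,0,0,0,0,0.7,0,0,0,0,0,0,0,0,0,0,0]' 
python3 look.py
python3 -c "
from h import *
cv2.imwrite('pics/w3.png',capture('wrist')[:,:,::-1])"
```

```text
time: 11.25
tool_pos: [533.3, 18.8, 164.9]
tcp_rot: [3.137, -0.001, -1.715]
contact_force: [0.1, 0.8, -0.5]
grip_width: 45.7
finger_force: 0.0
hub 0.96 [377. 287.] [504.3  42.6]
peg 0.64 [141. 288.] [627.7  15.4]
half_mark 0.7 [375. 287.] [507.   34.6]
11.5 [536.11350259  18.96405767 167.93660528] [-3.13928905e+00 -1.16311958e-03 -1.71416175e+00] [-1.06798780e-01  4.15546756e-01  1.58369228e+00 -1.37184144e-03
  1.14009443e+00 -3.10445600e+00] 46.27789744481779
```

View pics/w3.png

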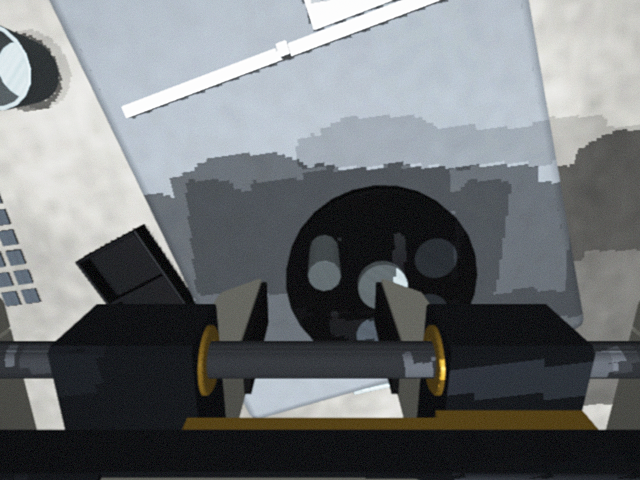

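```bash
python3 - <<'E'
from h import *
m=camera_model("wrist")
for px,z in (((324,275),148),((323,240),112),((382,286),114),((382,272),108)): print(px,z,atz("wrist",px,z,m))
o=get_obs();print(o["tool_pos"],o["tcp_rot"])
from scipy.spatial.transform import Rotation as R
P=np.array(m["pose"]);f=240/np.tan(np.radians(m["fov_y"])/2)
def proj(p):
    c=P[:3,:3].T@(np.array(p)-P[:3,3]); return m["cx"]-f*c[0]/c[2],m["cy"]+f*c[1]/c[2]
for p in ([534,18,148],[534,18,108],[504.3,42.6,114],[536,19,148]): print(p,proj(p))
E
```

```text
(324, 275) 148 [534.60372685  15.16195415]
(323, 240) 112 [534.24991646   9.93953039]
(382, 286) 114 [505.02817326  41.16597257]
(382, 272) 108 [503.60582788  35.30792749]
[536.04449467  19.00801231 167.82898597] [-3.13943491e+00 -1.18835328e-03 -1.71409778e+00]
[534, 18, 148] (np.float64(326.11069829171873), np.float64(280.31738043368125))
[534, 18, 108] (np.float64(325.43587775786915), np.float64(251.0468108849118))
[504.3, 42.6, 114] (np.float64(383.53142078034045), np.float64(288.125060122534))
[536, 19, 148] (np.float64(322.2195882406371), np.float64(282.7878115362112))
```

Peg top circle at (324,275), so the peg is at about (534.5,15.5) and the hub at (504.5,42), 40 mm apart as it should be. I'll back j6 off its limit and go down.

```bash

python3 -m pendant '[0,0,0,0,0,1,0,0,0,0,0,0,1,0,0.12,0,0.5,0,0,0,0,0,0,0.6,0,0,0,0,0,0,0.55,0,0,0,0,0,0,0,0,0,0,0,0,0,0,0,0,0,0]' 
python3 -m pendant '[0,0,0,0,0,0,1,0,0,0,0,0,0,1,0,0,0,0,0,0,1,0,0,0,0,0,0,1,0,0,0,0,0,0,1,0,0,0,0,0,0,1]' 
python3 -c "
from h import *
o=get_obs();print(o['joint_positions'],o['tool_pos'],o['tcp_rot'])
cv2.imwrite('pics/w4.png',capture('wrist')[:,:,::-1])"
```

```text
time: 12.25
tool_pos: [534.8, 15.6, 117.8]
tcp_rot: [-3.141, -0.001, -1.854]
contact_force: [-0.1, 0.1, -0.0]
grip_width: 45.8
finger_force: 0.0
time: 12.85
tool_pos: [534.3, 15.7, 117.5]
tcp_rot: [-3.141, -0.001, -1.854]
contact_force: [-1.5, 0.8, 3.4]
grip_width: 15.5
finger_force: 30.0
[-1.13388863e-01  4.71565720e-01  1.64998621e+00 -1.26059350e-03
  1.01998883e+00 -2.97141567e+00] [534.31535877  15.70350437 117.4909978 ] [-3.14135995e+00 -1.04994453e-03 -1.85370256e+00]
```

View pics/w4.png

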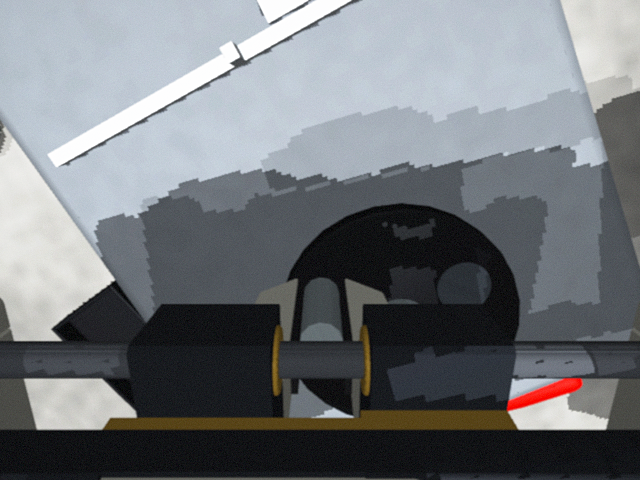

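The peg (320,310) is held between the pads, opening 15.5 mm. Now I crank: each row is a 4° clockwise turn plus a 2.8 mm chord, and the chord stays constant in the tool frame.

```bash

python3 -m pendant '[0.083,0.043,0,0,0,1,1,0.083,0.043,0,0,0,1,1,0.083,0.043,0,0,0,1,1,0.083,0.043,0,0,0,1,1,0.083,0.043,0,0,0,1,1,0.083,0.043,0,0,0,1,1]'
python3 -m pendant '[0.083,0.043,0,0,0,1,1,0.083,0.043,0,0,0,1,1,0.083,0.043,0,0,0,1,1,0.083,0.043,0,0,0,1,1,0.083,0.043,0,0,0,1,1,0.083,0.043,0,0,0,1,1,0.083,0.043,0,0,0,1,1,0.083,0.043,0,0,0,1,1,0.083,0.043,0,0,0,1,1,0.083,0.043,0,0,0,1,1,0.083,0.043,0,0,0,1,1,0.083,0.043,0,0,0,1,1]'
python3 -c "
from h import *
o=get_obs();p=o['tool_pos'][:2]-[504.5,42];print(o['joint_positions'][5],np.hypot(*p),np.degrees(np.arctan2(p[1],p[0])))"
```

```text
time: 13.5
tool_pos: [521.2, 5.8, 117.5]
tcp_rot: [-3.14, -0.0, -2.275]
contact_force: [-0.5, 0.7, 3.2]
grip_width: 15.2
finger_force: 30.0
time: 14.7
tool_pos: [488.7, 5.2, 117.5]
tcp_rot: [-3.14, 0.001, -3.113]
contact_force: [0.8, -0.3, 1.5]
grip_width: 15.6
finger_force: 30.0
-1.743553761489516 40.04100121155578 -113.29248503058987
```

```bash

python3 -m pendant '[0.083,0.043,0,0,0,1,1,0.083,0.043,0,0,0,1,1,0.083,0.043,0,0,0,1,1,0.083,0.043,0,0,0,1,1,0.083,0.043,0,0,0,1,1,0.083,0.043,0,0,0,1,1,0.083,0.043,0,0,0,1,1,0.083,0.043,0,0,0,1,1,0.083,0.043,0,0,0,1,1,0.083,0.043,0,0,0,1,1,0.083,0.043,0,0,0,1,1,0.083,0.043,0,0,0,1,1]'
python3 -m pendant '[0.083,0.043,0,0,0,1,1,0.083,0.043,0,0,0,1,1,0.083,0.043,0,0,0,1,1,0.083,0.043,0,0,0,1,1,0.083,0.043,0,0,0,1,1,0.083,0.043,0,0,0,1,1,0.083,0.043,0,0,0,1,1,0.083,0.043,0,0,0,1,1,0.083,0.043,0,0,0,1,1,0.083,0.043,0,0,0,1,1,0.083,0.043,0,0,0,1,1,0.083,0.043,0,0,0,1,1]'
python3 -m pendant '[0.083,0.043,0,0,0,1,1,0.083,0.043,0,0,0,1,1,0.083,0.043,0,0,0,1,1,0.083,0.043,0,0,0,1,1,0.083,0.043,0,0,0,1,1,0.083,0.043,0,0,0,1,1,0.083,0.043,0,0,0,1,1,0.083,0.043,0,0,0,1,1,0.083,0.043,0,0,0,1,1,0.083,0.043,0,0,0,1,1,0.083,0.043,0,0,0,1,1,0.083,0.043,0,0,0,1,1]'
python3 -c "
from h import *
o=get_obs();p=o['tool_pos'][:2]-[504.5,42];print(o['joint_positions'][5],np.hypot(*p),np.degrees(np.arctan2(p[1],p[0])))"
```

```text
time: 15.9
tool_pos: [466.4, 29.2, 117.5]
tcp_rot: [-3.141, 0.002, 2.332]
contact_force: [-0.8, -1.8, 3.7]
grip_width: 15.3
finger_force: 30.0
time: 17.1
tool_pos: [469.5, 61.7, 117.5]
tcp_rot: [3.141, 0.002, 1.494]
contact_force: [-2.3, -2.3, 3.8]
grip_width: 15.0
finger_force: 30.0
time: 18.3
tool_pos: [495.7, 81.1, 117.5]
tcp_rot: [3.14, 0.001, 0.657]
contact_force: [-2.3, -2.1, 4.1]
grip_width: 15.3
finger_force: 30.0
0.9260788367063851 40.08217938731676 102.72310389268512
```

```bash

python3 -m pendant '[0.083,0.043,0,0,0,1,1,0.083,0.043,0,0,0,1,1,0.083,0.043,0,0,0,1,1,0.083,0.043,0,0,0,1,1,0.083,0.043,0,0,0,1,1,0.083,0.043,0,0,0,1,1,0.083,0.043,0,0,0,1,1,0.083,0.043,0,0,0,1,1,0.083,0.043,0,0,0,1,1,0.083,0.043,0,0,0,1,1,0.083,0.043,0,0,0,1,1,0.083,0.043,0,0,0,1,1]'
python3 -m pendant '[0.083,0.043,0,0,0,1,1,0.083,0.043,0,0,0,1,1,0.083,0.043,0,0,0,1,1,0.083,0.043,0,0,0,1,1,0.083,0.043,0,0,0,1,1,0.083,0.043,0,0,0,1,1,0.083,0.043,0,0,0,1,1,0.083,0.043,0,0,0,1,1,0.083,0.043,0,0,0,1,1,0.083,0.043,0,0,0,1,1,0.083,0.043,0,0,0,1,1,0.083,0.043,0,0,0,1,1]'
python3 -c "
from h import *
o=get_obs();p=o['tool_pos'][:2]-[504.5,42];print(o['joint_positions'],np.hypot(*p),np.degrees(np.arctan2(p[1],p[0])))"
```

```text
time: 19.5
tool_pos: [527.5, 74.6, 117.5]
tcp_rot: [3.14, 0.0, -0.181]
contact_force: [-2.0, -0.7, 6.0]
grip_width: 15.3
finger_force: 30.0
time: 20.7
tool_pos: [544.0, 46.7, 117.5]
tcp_rot: [3.14, -0.001, -1.019]
contact_force: [-2.9, 0.1, 5.8]
grip_width: 15.5
finger_force: 30.0
[-5.40179105e-02  4.90134818e-01  1.61703395e+00 -1.40645282e-03
  1.03497225e+00  2.53614938e+00] 39.74248308560329 6.812203796575761
```

```bash

python3 -m pendant '[0.083,0.043,0,0,0,1,1,0.083,0.043,0,0,0,1,1,0.083,0.043,0,0,0,1,1,0.083,0.043,0,0,0,1,1,0.083,0.043,0,0,0,1,1,0.083,0.043,0,0,0,1,1,0.083,0.043,0,0,0,1,1]'
python3 -m pendant '[0.083,0.043,0,0,0,0,1,0.080,0.049,0,0,0,0,1,0.076,0.054,0,0,0,0,1,0.072,0.059,0,0,0,0,1,0.068,0.064,0,0,0,0,1,0.063,0.069,0,0,0,0,1]'
python3 -c "
from h import *
o=get_obs();p=o['tool_pos'][:2]-[504.5,42];print(o['joint_positions'],np.hypot(*p),np.degrees(np.arctan2(p[1],p[0])))"
```

```text
time: 21.4
tool_pos: [541.5, 27.6, 117.5]
tcp_rot: [3.141, -0.001, -1.507]
contact_force: [-3.2, 1.0, 4.0]
grip_width: 15.3
finger_force: 30.0
time: 22.0
tool_pos: [534.9, 13.8, 117.5]
tcp_rot: [-3.136, -0.001, -1.503]
contact_force: [9.2, 1.5, -2.7]
grip_width: 15.4
finger_force: 30.0
[-1.17425291e-01  4.69434114e-01  1.65362707e+00 -2.09454431e-05
  1.01269299e+00  2.95680427e+00] 41.473551855839304 -42.80295661839955
```

```bash

python3 -m pendant '[0.058,0.073,0,0,0,0,1,0.053,0.077,0,0,0,0,1,0.048,0.080,0,0,0,0,1,0.042,0.084,0,0,0,0,1]'
python3 -m pendant '[0.036,0.086,0,0,0,0,1,0.030,0.089,0,0,0,0,1]'
python3 -c "
from h import *
o=get_obs();p=o['tool_pos'][:2]-[504.5,42];print(o['joint_positions'],np.hypot(*p),np.degrees(np.arctan2(p[1],p[0])))
cv2.imwrite('pics/w5.png',capture('wrist')[:,:,::-1])"
```

```text
time: 22.4
tool_pos: [527.8, 5.3, 117.6]
tcp_rot: [-3.132, -0.004, -1.504]
contact_force: [14.5, -7.4, -8.6]
grip_width: 15.3
finger_force: 30.0
time: 22.6
tool_pos: [523.5, 1.7, 117.7]
tcp_rot: [-3.131, -0.007, -1.504]
contact_force: [16.8, -11.9, -11.4]
grip_width: 15.5
finger_force: 30.0
[-0.14070376  0.44806787  1.69078423 -0.00501157  0.9906602   2.93656879] 44.59275796129682 -64.75777286278137
```

View pics/w5.png

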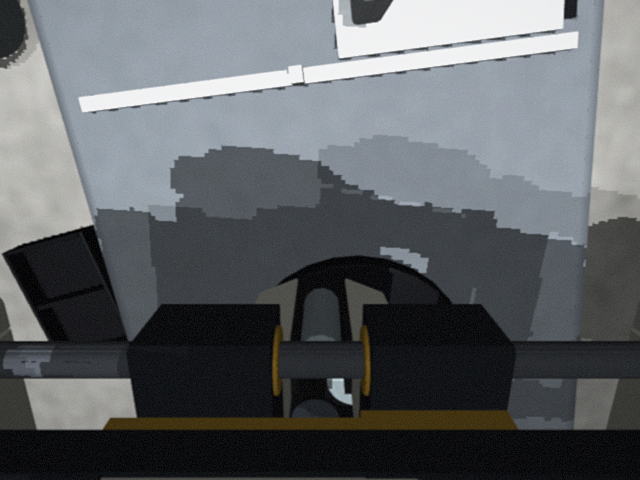

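The peg top is now at (320,345), so it has slid a few mm along the pads during the turning slip and the force has built up. I'll open, turn the wrist back about 24° so the pads face the tangent, recentre and re-grip.

```bash

python3 -m pendant '[0,0,0,0,0,0,0,0,0,0,0,0,0,0,0,0,0,0,0,0,0,0,0,0,0,0,0,0,0,0,0,0,0,-1,0,0,0,0,0,0,-1,0,0,0,0,0,0,-1,0,0,0,0,0,0,-1,0,0,0,0,0,0,-1,0,0,0,0,0,0,-1,0,0,0,0,0,0,0,0]'
python3 -c "
from h import *
m=camera_model('wrist')
o=get_obs();print(o['joint_positions'],o['tool_pos'],o['tcp_rot'])
cv2.imwrite('pics/w6.png',capture('wrist')[:,:,::-1])
P=np.array(m['pose']);f=240/np.tan(np.radians(m['fov_y'])/2)
def proj(p):
    c=P[:3,:3].T@(np.array(p)-P[:3,3]); return np.round([m['cx']-f*c[0]/c[2],m['cy']+f*c[1]/c[2]])
for a in (-54,-58,-62,-66,-70): print(a,proj([504.5+40*np.cos(np.radians(a)),42+40*np.sin(np.radians(a)),148]))
"
```

```text
time: 23.75
tool_pos: [518.1, 4.8, 117.2]
tcp_rot: [3.141, -0.001, -1.085]
contact_force: [0.3, -0.1, -0.5]
grip_width: 46.0
finger_force: 0.0
[-1.37944453e-01  4.46126409e-01  1.69576706e+00 -1.46628114e-03
  9.99941077e-01  2.51817323e+00] [518.14301535   4.80470603 117.1593627 ] [ 3.14067567e+00 -8.60030997e-04 -1.08452850e+00]
-54 [292. 343.]
-58 [299. 342.]
-62 [307. 342.]
-66 [315. 342.]
-70 [323. 343.]
```

View pics/w6.png

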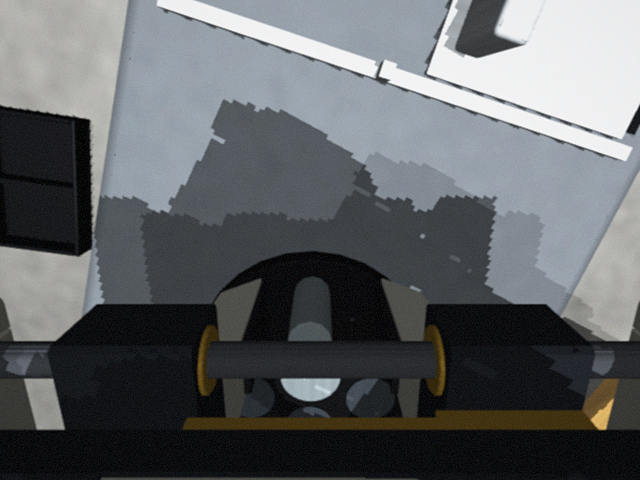

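The peg top is at (310,337), which puts the peg at about -63.5° on the wheel; the stop should be near -66°. I'll re-grip and push on to confirm the stop.

```bash

python3 -m pendant '[0,0,0,0,0,0,1,0,0,0,0,0,0,1,0,0,0,0,0,0,1,0,0,0,0,0,0,1,0,0,0,0,0,0,1]'
python3 -m pendant '[0,0.09,0,0,0,0.5,1,0,0.09,0,0,0,0.5,1,0,0.05,0,0,0,0,1,0,0,0,0,0,0,1]'
python3 -c "
from h import *
o=get_obs();p=o['tool_pos'][:2]-[504.5,42];print(o['joint_positions'],np.hypot(*p),np.degrees(np.arctan2(p[1],p[0])))"
```

```text
time: 24.3
tool_pos: [521.2, 6.0, 117.3]
tcp_rot: [-3.135, -0.002, -1.087]
contact_force: [11.0, 7.1, -7.4]
grip_width: 15.3
finger_force: 30.0
time: 24.7
tool_pos: [520.9, 6.2, 117.4]
tcp_rot: [-3.122, -0.002, -1.157]
contact_force: [36.1, 26.0, -23.9]
grip_width: 15.5
finger_force: 30.0
[-0.14073163  0.44028373  1.70525477  0.01067578  0.97795719  2.58133611] 39.34392065294904 -65.43123515865425
```

The wheel stays put at -65.4° under a 44 N push, so it is against its stop. I'll release, rise, and turn to the shutter's axis.

```bash

python3 -m pendant '[0,0,0,0,0,0,-0.3,0,0,0,0,0,0,-0.3,0,0,0,0,0,0,-0.3,0,0,-0.6,0,0,0,-0.3,0,0,-0.6,0,0,0,-0.3,0,0,-0.6,0,0,1,-0.3,0,0,-0.6,0,0,1,-0.3,0,0,0,0,0,1,-0.3,0,0,0,0,0,0.45,-0.3,0,0,0,0,0,0,-0.3]'
python3 look.py
```

```text
time: 25.7
tool_pos: [512.0, 1.5, 189.4]
tcp_rot: [3.141, -0.001, -1.397]
contact_force: [0.9, -0.4, 0.5]
grip_width: 59.6
finger_force: 0.0
hub 0.55 [322. 301.] [504.9  41.7]
peg 0.58 [303. 254.] [522.3   3.9]
tab 0.86 [358.   3.] [ 516.7 -127.4]
half_mark 0.73 [296.   1.] [ 546.7 -122.8]
25.95 [512.04902723   1.61683503 189.08132468] [ 3.14090659e+00 -1.14355450e-03 -1.39598718e+00] [-1.45787787e-01  3.52981372e-01  1.61804507e+00 -1.41299677e-03
  1.17085731e+00  2.82154647e+00] 59.9423279041464
```

```bash

python3 -m pendant '[0.8,0.2,0,0,0,0,-0.3,0.8,0.2,0,0,0,0,-0.3,0.8,0.2,0,0,0,0,-0.3,0,0,0,0,0,0,-0.3]'
python3 look.py
python3 -c "
from h import *
cv2.imwrite('pics/w7.png',capture('wrist')[:,:,::-1])"
```

```text
time: 26.35
tool_pos: [506.8, -74.7, 189.2]
tcp_rot: [3.141, -0.002, -1.399]
contact_force: [0.8, 0.6, 0.1]
grip_width: 59.4
finger_force: 0.0
hub 0.65 [297. 395.] [504.2  40.3]
peg 0.81 [276. 366.] [522.1   4.4]
tab 0.76 [322. 152.] [ 516.6 -130. ]
half_mark 0.71 [264. 154.] [ 547.1 -123.7]
26.6 [506.92364081 -71.56557902 189.272083  ] [ 3.14116119e+00 -8.79200272e-04 -1.39547724e+00] [-2.89426815e-01  3.52420862e-01  1.61832541e+00 -1.06324155e-03
  1.17083823e+00  2.67726094e+00] 59.280460174057936
```

View pics/w7.png

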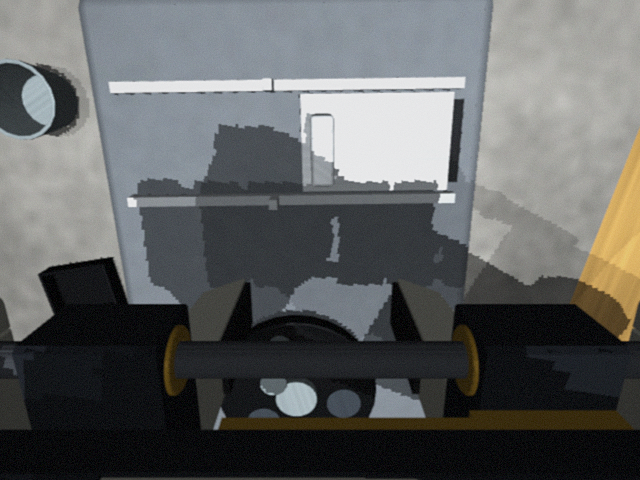

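The tab is at (322,150) and the posts at (272,84) and (273,203); the rails run level in the picture, so the yaw fits. Next I go over the tab, down, and grip.

```bash

python3 -c "
from h import *
m=camera_model('wrist')
a,b=atz('wrist',(272,82),109,m),atz('wrist',(273,204),109,m);print(a,b,(a+b)/2, atz('wrist',(322,152),130,m))"
python3 -m pendant '[0.65,0,0,0,0,0,-0.3,0.65,0,0,0,0,0,-0.3,0.65,0.01,0,0,0,0,-0.3,0,0,0.7,0,0,0,-0.3,0,0,0.7,0,0,0,-0.3,0,0,0.7,0,0,0,-0.3,0,0,0.67,0,0,0,-0.3,0,0,0,0,0,0,-0.3]'
python3 -m pendant '[0,0,0,0,0,0,1,0,0,0,0,0,0,1,0,0,0,0,0,0,1,0,0,0,0,0,0,1,0,0,0,0,0,0,1,0,0,0,0,0,0,1,0,0,0,0,0,0,1,0,0,0,0,0,0,1]'

```

```text
[ 549.98971816 -157.66928245] [539.86507278 -89.90493331] [ 544.92739547 -123.78710788] [ 516.89906055 -127.54183886]
time: 27.45
tool_pos: [515.2, -128.8, 103.9]
tcp_rot: [3.137, 0.002, -1.395]
contact_force: [-0.7, 0.0, -0.9]
grip_width: 59.6
finger_force: 0.0
time: 28.25
tool_pos: [516.7, -130.2, 106.4]
tcp_rot: [3.141, -0.001, -1.396]
contact_force: [-2.0, -0.6, 2.4]
grip_width: 11.7
finger_force: 30.0
```

```bash

python3 -m pendant '[0,-0.2,0,0,0,0,1,0,-0.2,0,0,0,0,1,0,-0.2,0,0,0,0,1,0,-0.2,0,0,0,0,1,0,-0.2,0,0,0,0,1,0,0,0,0,0,0,1,0,0,0,0,0,0,1,0,0,0,0,0,0,1]'
python3 look.py
python3 -c "
from h import *
o=get_obs();print((o['tool_pos'][:2]-[516.7,-130.2])@[.985,.174])
cv2.imwrite('pics/w8.png',capture('wrist')[:,:,::-1])"
```

```text
time: 29.05
tool_pos: [545.9, -124.6, 106.4]
tcp_rot: [3.139, -0.001, -1.396]
contact_force: [-6.5, 0.7, 5.7]
grip_width: 12.0
finger_force: 30.0
peg 0.52 [ 94. 423.] [630.3 -66.1]
tab 0.56 [324. 328.] [ 545.2 -122.9]
half_mark 0.82 [320. 324.] [ 546.9 -124.6]
29.3 [ 545.87152348 -124.63543564  106.39183245] [ 3.13947934e+00 -5.98078834e-04 -1.39589800e+00] [-3.60437842e-01  5.26475644e-01  1.58774136e+00 -1.85878712e-03
  1.02888897e+00  2.60721703e+00] 11.581086821560014
29.70218482442362
```

View pics/w8.png

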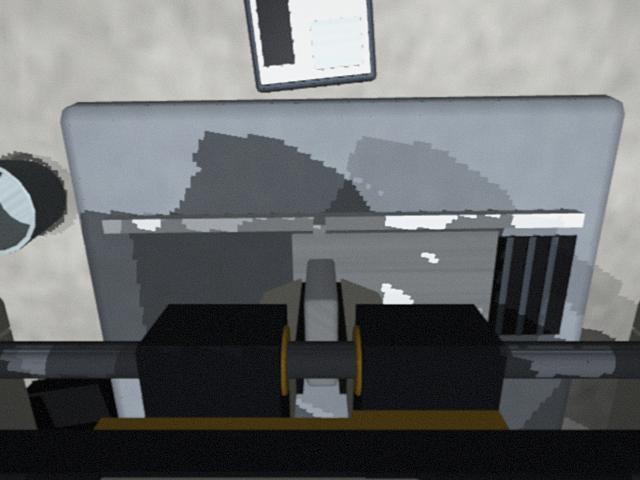

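The tab (321) is level with the far post (319) to within about 1 mm, travel is 29.7 mm, and the grip holds against about 6.5 N of spring force. I'm handing in while holding.

```bash
python3 -c "
from plant import *
print(close_job())"
```

```text
the job is handed in; nothing more can be done
None
```

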